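# Stack the nested sample trays

### The arm

A 6-joint arm with a two-finger parallel gripper is mounted at the origin on the work surface. World frame = base frame: x ahead of the robot, y to its left, z up, the work surface at z = 0. Lengths are in mm, angles in rad, forces in N, time in s.
With the tool pointing down it reaches from about 325 to 750 mm from the base axis. Payload 7.6 kg.
Tool frame: the origin (TCP) lies on the centre line of the jaws, within the pads' length; the fingertips stand 17 mm ahead of it and the grasp point (between the pads) lies 2 mm behind it (arm.tip_reach is the distance from the TCP to the fingertips, in mm); z points along the fingers, x is the direction in which the jaws open and shut, and the axes are right-handed (so a half turn about z gives the same grasp; the last joint's range is limited). The gripper opens to 85 mm and grips with 20 to 120 N. Pads are 22 mm wide; open, the fingers measure 114 mm over their backs; the gripper's body (76 mm by 85 mm) begins 54 mm behind the grasp point. The pads swing forward as they close: fully open they stand 13 mm farther back than shut.
Start: joints at [1.134, 0.052, 1.401, -0, 1.689, -0.07], TCP at [188.265, 490.102, 248.323] pointing down, gripper open.
Joint ranges: [-2.9, 2.9], [-0.91, 2.17], [0.12, 2.37], [-1.06, 4.2], [0.26, 2.73], [-2.93, 2.93]. Speed limits (rad/s): [2.57, 2.57, 3.01, 3.14, 3.14, 3.14].

### API

Orientations are given as a 3x3 rotation matrix whose columns are the frame's x, y, z axes.
In Python, from station import arm gives the robot as it stands. The module is installed in compiled form; this text tells all that it offers.
- The arm moves only by the tool jog_arm, never from a script. Its argument "moves" is a list of rows, each a list of 3 entries, a list of its own where there are three numbers: the turn, a rotation vector about the tool's x, y, z in degrees, then the shift along the tool's x, y, z in mm, then the closure, from -1 (fully open) to 1 (shut). In form: [[[rx, ry, rz], [dx, dy, dz], jaw], ...]. A call has 1 to 8 rows; each row shifts and turns the commanded pose from where the row before left it, along the tool's axes as they then stand; what a row does not reach is not made up. A row lasts 1/8 s, in which the tool goes at most 62.5 mm and 10.7 degrees, less where a joint would pass 70% of its speed; a pose out of reach is approached as far as the arm can. A call with a gripper value outside its range is refused whole. The fingers move at their own pace and stop on an object; "newtons" is the grip in N (left out, the last holds). Time passes only in rows, so rows that do not move let the fingers close. It gives the time, the measured TCP pose, the force and the opening at its end, in the units of the state.
- arm.observe(): the state, without advancing time (a new reading comes with each control period).
- arm.get_image(name): name is "side" or "top"; returns a dict with "image" (420x560x3 uint8, blue, green, red), "z_map" (420x560 float32, mm along the optical axis (not along the pixel's ray), 0 where there is no reading), "fx", "fy", "cx", "cy" (pixels), "view" (4x4, takes a point from world to camera coordinates). Camera axes: x right, y up, looking along -z (the intrinsics and any distortion apply to the point x, -y, -z); pixel columns grow to the right and rows downward; lengths in mm; the calibration is good to about 2 mm. A picture is of the moment at which its call begins.
- arm.finish_job(): hands the job in, once; it reports no verdict.
Trained networks look in a picture, given as the dict that the camera call returned (one of the last four; its "shot" number tells which), for a name from the list of things; names that differ only in an ending like _2 or _b are one class to them, and where a whole thing is asked for, a point or a joint stands for the part that bears it (a point fixed in the world has none). Each returns a list of dicts, best first, with "score" (0 to 1); they miss things now and then, are a little off and sometimes report something else, mostly with a low value. They report only what shows in the picture. A call takes as long as a camera call. They do not tell look-alikes from the thing itself.
- arm.spot_in(target, picture): "centre" ([x, y, z] in mm, in the coordinates of the camera as it stood for that picture, good to about 4 mm: the middle of the surface that is visible of it).
- arm.outline_of(target, picture): "pixels" (420x560 bool, what is visible of it).
- arm.tip_of(target, picture): "centre" ([x, y, z] in mm, in the coordinates of the camera as it stood for that picture, good to about 4 mm: a listed point, or the origin of a listed thing).
The state is a dict: "clock": time; "qpos": joint angles; "qd": joint speeds; "effort": joint torques, N m; "tool_pos": TCP position; "tool_rot": TCP orientation; "force": force on the tool from outside, world axes, zero at the start; "wrist_torque": the same for the moment, N m; "gripper_width": finger opening in mm.
Only numpy, scipy, OpenCV 4.12 (cv2) and the standard library are available. Lean on these libraries where they do the work, as an engineer would, in place of code of your own. Each camera call takes 0.05 s, during which the arm holds its last target. There are 200 camera calls.

### The job

Two identical sample trays are nested on the bench beside the grain analyser. Lift the upper tray out, set it down upright on the blue mat and let go of it; then take it again and stack it on the lower tray turned end for end (its grey tab over the lower tray's purple one), so that it stands level on the orange lugs instead of sinking in. Lower it each time, do not drop it, leave the lower tray where it stands and do not disturb the jars and the spray bottle.

Things in the scene. Friction and masses are not known exactly. Their poses are not given: they have to be found in the camera images.
- tray_top: Upper white open stack-nest tray, 0.22 kg. Origin: centre of underside; x lengthwise, z up. Rim 190 x 136 mm, 80 high; floor 162 x 108; 3 mm walls lean outwards. Each end has an upright grip tab, 10 mm thick along x, 50 wide: purple at +x, grey at -x. Starts nested in tray_low, same way round, 40 mm above it. Turned end for end it rests on the lugs 70 mm above tray_low's origin, with 6 mm play each way.
- tray_low: Lower tray, identical in shape, 0.42 kg, loose; two closed tins 23 mm high fixed on its floor. Its grey (-x) end stands some 16 mm from the analyser: no gripper fits there; the purple (+x) end is free. Orange lugs on both long walls at x = +58 and -28 mm, tops 10 mm below the rim, reach in to 43 mm from the centre line; under each the wall and floor have a 24 mm wide slot, 30 mm high.
- top_purple (a point): Middle of the upper tray's purple tab, at x = +95 mm, 78 mm above its underside. The tab spans x = 90 to 100 mm and 54 to 90 mm above the underside; pinch it across its 10 mm thickness from above.
- top_grey (a point): The same point on the upper tray's grey tab, at x = -95 mm; same tab size.
- low_purple (a point): The same point on the lower tray's purple tab, at its x = +95 mm.
- mat: Blue work mat fixed on the bench, 240 x 240 mm, 3 mm thick; origin at the centre of its underside. The tray fits on it any way round; its middle should be within 60 mm of the mat's middle.
- analyser: White grain analyser, fixed, box 220 (x) x 180 (y) mm, 240 mm high, with a steel funnel on top that reaches 280 mm; origin at the centre of its underside. The trays stand off its +y face with their length along its y.
- jar_a: Amber glass jar with a tan lid, 64 mm wide, 100 mm high, origin under its centre; to be left alone.
- jar_b: Brown jar with a white lid, same size; to be left alone.
- spray: Green spray bottle with a red head, 68 mm wide, 176 mm high, origin under its centre; to be left alone.
Mind the look-alikes: they are no part of the job. Leave any green or red look-alike of the tray_top alone.

How it is judged (in metres and radians):
On the way:
1. the upper tray has been set down upright on the blue mat, its middle within 75 mm of the mat's, and let go (horizontal distance between tray_top and mat below 0.075 m and angle between tray_top's own z axis and vertical below 0.06 rad and height (world z) of tray_top below 0.008 m and linear speed of tray_top below 0.03 m/s and contact force between tray_top and mat above 0.5 N and contact force between the fingers and tray_top below 0.05 N), for 0.2 s.
At the end, for the whole second after the job is handed in: The upper tray rests level (within 0.06 rad) on the lugs of the lower tray, turned end for end, its underside 66 to 75 mm above the lower tray's, centred within 14 mm each way, let go and still; the lower tray stands flat on the bench within 40 mm of where it was (z of tray_top in the frame of tray_low between 0.066 and 0.075 m and x of tray_top in the frame of tray_low between -0.014 and 0.014 m and y of tray_top in the frame of tray_low between -0.014 and 0.014 m and x of top_purple in the frame of tray_low below -0.06 m and angle between tray_top's own z axis and vertical below 0.06 rad and angle between tray_low's own z axis and vertical below 0.04 rad and height (world z) of tray_low below 0.006 m and distance of tray_low from where it was at the start of the episode below 0.04 m and linear speed of each of tray_top, tray_low below 0.02 m/s and contact force between the fingers and tray_top below 0.05 N and contact force between tray_top and tray_low above 0.5 N); the robot touches nothing.
It fails at once if the upper tray is dropped (falls free faster than 0.6 m/s, a fall of some 18 mm) (linear speed of tray_top above 0.6 m/s and contact force between the fingers and tray_top below 0.05 N).
It fails at once if the amber jar is moved by more than 30 mm or tipped (distance of jar_a from where it was at the start of the episode above 0.03 m or angle between jar_a's own z axis and vertical above 0.3 rad).
It fails at once if the brown jar is moved by more than 30 mm or tipped (distance of jar_b from where it was at the start of the episode above 0.03 m or angle between jar_b's own z axis and vertical above 0.3 rad).
It fails at once if the spray bottle is moved by more than 30 mm or tipped (distance of spray from where it was at the start of the episode above 0.03 m or angle between spray's own z axis and vertical above 0.3 rad).
It also fails if it takes over 61 s, if anything falls off the work surface, if the arm or the gripper's body presses on something with over 40 N, if the wrist force passes 120 N, or if a joint passes its speed limit or range.

## Working session

There is one attempt and no reset: what is moved stays moved. The work goes in short steps, Python scripts to look and compute and a tool call to move; the robot and the scene stay as the last step left them, time stands still between calls to the robot, and variables do not carry over. Pictures are saved under pics/ and viewed, about 8 in all and at most 12, crops included, and the job is handed in when it is done.

Besides the shell and the picture viewer there is one more tool, called as name(argument=value, ...) on one line, values as JSON. jog_arm: Moves the arm, as the interface text tells. Its arguments: {"type":"object","properties":{"moves":{"type":"array","items":{"type":"array"}},"newtons":{"type":"number"}},"required":["moves"]}

```bash
mkdir -p pics; cat > h.py <<'E'
import numpy as np, cv2
from station import arm
np.set_printoptions(precision=1,suppress=True)
def w(c,p):
    V=np.array(p["view"]); return (np.linalg.inv(V)@np.r_[c,1])[:3]
def cloud(p):
    z=p["z_map"].astype(float); v,u=np.mgrid[:420,:560]
    c=np.stack([(u-p["cx"])/p["fx"]*z,-(v-p["cy"])/p["fy"]*z,-z,np.ones_like(z)],-1)
    W=(c@np.linalg.inv(np.array(p["view"])).T)[...,:3]; W[z==0]=np.nan; return W
E
cat > a.py <<'E'
from h import *
s=arm.observe(); print({k:np.array(v).round(3).tolist() for k,v in s.items()})
ims=[]
for n in("side","top"):
    p=arm.get_image(n); ims.append(p["image"]); np.savez("%s0.npz"%n,**{k:v for k,v in p.items()})
    print(n,[k for k in p if k not in("image","z_map","view")], "cam", np.linalg.inv(np.array(p["view"]))[:3].round(2).tolist())
    for t in["tray_top","tray_low","top_purple","top_grey","low_purple","mat","analyser","jar_a","jar_b","spray"]:
        for r in arm.tip_of(t,p)[:4]: print(t,round(r["score"],2),w(r["centre"],p))
for n,i in zip("st",ims): cv2.imwrite(f"pics/a_{n}.png",i)
E
python3 a.py
```

```text
{'clock': 0.0, 'qpos': [1.134, 0.053, 1.402, 0.0, 1.689, -0.07], 'qd': [-0.001, -0.0, 0.002, -0.0, 0.003, -0.0], 'effort': [0.001, -38.167, -36.019, 0.0, 0.006, 0.0], 'tool_pos': [188.131, 489.836, 247.48], 'tool_rot': [[0.359, 0.934, -0.001], [0.934, -0.359, -0.001], [-0.002, -0.0, -1.0]], 'force': [-0.321, 0.723, -0.294], 'wrist_torque': [0.01, 0.015, 0.006], 'gripper_width': 85.26}
side ['fx', 'fy', 'cx', 'cy', 'shot'] cam [[0.52, 0.63, -0.58, -389.76], [-0.86, 0.37, -0.36, -633.39], [-0.01, 0.68, 0.73, 1182.83]]
tray_top 0.87 [ 314.8 -606.2    4.6]
tray_top 0.82 [ 177.9 -305.5    2.5]
tray_top 0.66 [351.5 -85.3   4.2]
tray_top 0.58 [ 605.3 -172.9   41.6]
tray_low 0.83 [ 603.2 -173.     1. ]
top_purple 0.73 [258.8 -51.6  82.6]
top_purple 0.59 [619.5 -72.5 116.5]
top_purple 0.58 [ 375.9 -525.8   79.3]
top_purple 0.56 [ 225.5 -222.5   81.2]
top_grey 0.7 [ 259.9 -681.1   81.5]
top_grey 0.62 [ 432.6 -129.    78.6]
top_grey 0.62 [ 130.  -391.7   77.9]
mat 0.81 [557.8 206.9   1. ]
analyser 0.61 [ 562.8 -371.5   -3.3]
jar_a 0.65 [ 772.  -102.8    3.8]
jar_b 0.65 [ 772.  -102.8    3.8]
spray 0.79 [672.7 403.    2.5]
top ['fx', 'fy', 'cx', 'cy', 'shot'] cam [[-0.01, 1.0, -0.06, 401.29], [-1.0, -0.01, -0.01, -85.55], [-0.01, 0.06, 1.0, 1476.14]]
tray_top 0.88 [350.3 -87.7   2.2]
tray_top 0.68 [ 607.3 -167.9   40.2]
tray_top 0.64 [ 177.4 -308.8    2.8]
tray_top 0.63 [ 321.3 -597.8    2.1]
top_purple 0.91 [263.7 -49.6  77.5]
top_purple 0.65 [ 227.4 -222.7   82.2]
top_purple 0.64 [623.  -74.8 118.8]
top_purple 0.57 [ 378.8 -527.8   77.4]
top_grey 0.94 [ 258.1 -677.2   76. ]
top_grey 0.7 [ 592.2 -262.6  113.9]
top_grey 0.61 [ 435.7 -125.1   75.3]
top_grey 0.6 [ 137.3 -387.6   77.7]
low_purple 0.73 [618.3 -74.8 116.5]
mat 0.84 [553.1 207.1   1.4]
jar_a 0.75 [774.5  70.9   2.6]
jar_a 0.74 [ 774.1 -100.3    4.1]
jar_b 0.75 [774.5  70.9   2.6]
jar_b 0.74 [ 774.1 -100.3    4.1]
spray 0.79 [674.2 398.8   0.7]
```

View pics/a_t.png

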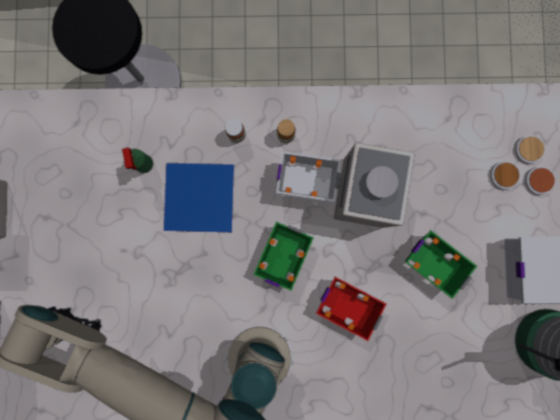

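View pics/a_s.png

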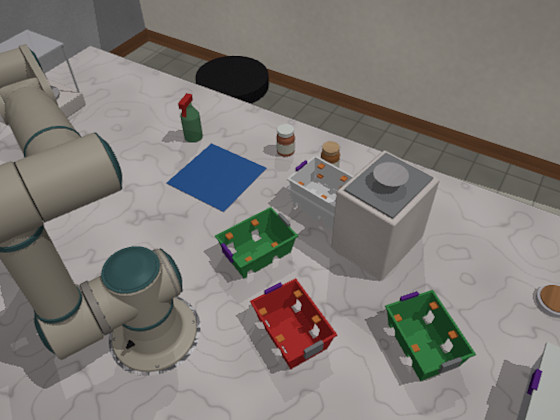

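The top view shows the white nested pair at about px (308,177), with its purple tab on the left (279,173) and the analyser at (378,183). The mat is at (200,197), the spray at (138,160), and the jars at (235,130) and (287,130). The green and red trays are look-alikes. The side view agrees. Next I refine the poses.

```bash
cat > m.py <<'E'
from h import *
def near(t,p,c,r=70):
    L=[w(q["centre"],p) for q in arm.tip_of(t,p)]
    return [x for x in L if np.hypot(*(x-c)[:2])<r][:1]
def measure(n,things,N=3):
    out={}
    for _ in range(N):
        p=arm.get_image(n)
        for t,c in things: out.setdefault(t,[]).extend(near(t,p,np.array(c)))
    for t,L in out.items():
        if L: print(n,t,len(L),np.mean(L,0),np.std(L,0))
    return p
E
cat > b.py <<'E'
from m import *
print("tip_reach",arm.tip_reach)
th=[("tray_top",(605,-170,0)),("top_purple",(621,-74,0)),("low_purple",(621,-74,0)),("top_grey",(592,-263,0)),("tray_low",(605,-170,0)),("mat",(555,207,0)),("analyser",(563,-371,0))]
for n in("top","side"):
    p=measure(n,th)
    W=cloud(p); x,y,z=W[...,0],W[...,1],W[...,2]
    m=(abs(x-605)<95)&(y>-272)&(y<-50)&(z>112)&(z<140)
    (cx,cy),(a,b),ang=cv2.minAreaRect(W[m][:,:2].astype(np.float32)); print("rect",cx,cy,a,b,ang,m.sum(), np.percentile(z[m],[5,50,95,100]))
    hsv=cv2.cvtColor(p["image"],cv2.COLOR_BGR2HSV)
    k=(hsv[...,0]>125)&(hsv[...,0]<150)&(hsv[...,1]>80)&(abs(x-620)<60)&(abs(y+74)<40)
    k1=k&(z>100); print("purple hi",k1.sum(),np.nanmean(W[k1],0),"min",np.nanmin(W[k1],0),"max",np.nanmax(W[k1],0))
    an=(z>225)&(z<250)&(abs(x-563)<160)&(abs(y+371)<150); r=cv2.minAreaRect(W[an][:,:2].astype(np.float32)); print("analyser",r)
    im=cv2.resize(p["image"][120:240,230:440],None,fx=3.8,fy=3.8,interpolation=2); cv2.imwrite(f"pics/b_{n}.png",im)
E
python3 b.py
```

```text
tip_reach 17.0
top tray_top 3 [ 606.4 -168.5   38.1] [0.7 0.7 1.8]
top top_purple 3 [620.7 -76.4 116.1] [1.5 1.7 0.2]
top top_grey 3 [ 593.2 -264.7  115.2] [1.  0.4 1.2]
top mat 3 [555.3 204.8   0.1] [0.6 1.2 1.6]
rect 601.5845947265625 -173.60084533691406 212.4819793701172 145.15611267089844 81.17559814453125 553 [113.1 120.9 131.7 136.7]
purple hi 45 [620.2 -75.4 129.1] min [596.6 -82.5 117.1] max [641.2 -69.2 135.7]
analyser ((565.2779541015625, -367.61798095703125), (180.64401245117188, 221.32444763183594), 79.3646011352539)
side tray_top 2 [ 604.9 -172.1   41.6] [1.5 1.1 1. ]
side top_purple 3 [621.4 -74.9 117. ] [0.8 0.4 0.9]
side top_grey 3 [ 589.7 -263.7  120.6] [0.9 0.6 0.6]
side tray_low 3 [ 602.3 -171.9    1.4] [1.6 0.7 0.7]
side mat 3 [554.7 206.    3.3] [0.9 0.5 0.4]
side analyser 2 [ 563.7 -373.     0.1] [0.2 0.4 0.8]
rect 606.5831298828125 -163.25851440429688 185.99761962890625 143.08071899414062 80.46236419677734 487 [113.2 119.7 129.4 135.8]
purple hi 43 [616.7 -78.9 130.2] min [594.2 -87.3 122.1] max [645.6 -71.1 135.8]
analyser ((561.6412353515625, -371.76239013671875), (180.7422637939453, 225.92381286621094), 79.3961181640625)
```

```bash
cat > d.py <<'E'
from h import *; import sys
from scipy.spatial.transform import Rotation as R
# usage: x y z yaw [tilt-free] -> remaining turn (tool, deg) and shift (tool axes after the turn, mm)
x,y,z,yaw=map(float,sys.argv[1:5]); s=arm.observe()
T=np.array(s["tool_rot"]); c,n=np.cos(np.radians(yaw)),np.sin(np.radians(yaw))
G=np.array([[c,n,0],[n,-c,0],[0,0,-1.]])
d=np.array([x,y,z])-s["tool_pos"]
print("turn",R.from_matrix(T.T@G).as_rotvec(degrees=True),"shift after turn",G.T@d,"before",T.T@d)
print("t",s["clock"],"pos",s["tool_pos"],"q",np.array(s["qpos"]).round(2),"F",s["force"],"w",s["gripper_width"])
E
python3 d.py 620.6 -76 250 81
```

```text
turn [  0.  -0. -12.] shift after turn [-491.5  515.6   -1.7] before [-373.4  606.6   -1.7]
t 3.5 pos [188.3 490.1 248.3] q [ 1.1  0.1  1.4  0.   1.7 -0.1] F [-0.1  0.  -0.5] w 85.40757741625939
```

View pics/b_top.png

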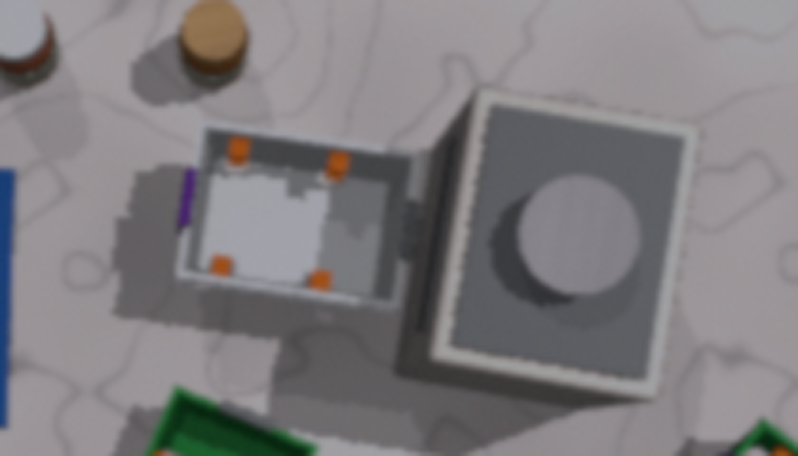

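The crop shows the white tray with its purple tab at the left (187,200), the grey tab in the shadow next to the analyser at (410,225), and four orange lugs. Moving above the purple tab.

jog_arm(moves=[[[0,0,-6],[0,0,0],-1],[[0,0,-6],[0,0,0],-1],[[0,0,0],[-38,40,0],-1],[[0,0,0],[-38,40,0],-1],[[0,0,0],[-38,40,0],-1],[[0,0,0],[-38,40,0],-1],[[0,0,0],[-38,40,0],-1],[[0,0,0],[-38,40,0],-1]], newtons=80)

```text
clock: 4.5
tool_pos: [390.4, 225.8, 248.5]
tool_rot: [[0.157, 0.988, 0.001], [0.988, -0.157, 0.0], [0.001, 0.001, -1.0]]
force: [0.3, -0.3, -0.3]
gripper_width: 85.4
```

jog_arm(moves=[[[0,0,0],[-38,40,0],-1],[[0,0,0],[-38,40,0],-1],[[0,0,0],[-38,40,0],-1],[[0,0,0],[-38,40,0],-1],[[0,0,0],[-38,40,0],-1],[[0,0,0],[-38,40,0],-1],[[0,0,0],[-35,36,0],0],[[0,0,0],[0,0,0],0]])

```text
clock: 5.5
tool_pos: [621.7, -78.6, 246.3]
tool_rot: [[0.16, 0.987, -0.002], [0.987, -0.16, 0.0], [-0.0, -0.002, -1.0]]
force: [-0.1, 0.2, -0.4]
gripper_width: 51.6
```

```bash
python3 d.py 620.6 -76 120 81
```

```text
turn [-0.1  0.  -0.2] shift after turn [  2.4  -1.5 126.3] before [  2.4  -1.2 126.3]
t 5.5 pos [621.7 -78.6 246.3] q [-0.2  0.3  1.1 -0.   1.7 -1.6] F [-0.1  0.2 -0.4] w 51.64777726527709
```

jog_arm(moves=[[[0,0,0],[2,-1,40],0],[[0,0,0],[0,0,40],0],[[0,0,0],[0,0,30],0],[[0,0,0],[0,0,20],0],[[0,0,0],[0,0,0],0],[[0,0,0],[0,0,0],0]])

```text
clock: 6.25
tool_pos: [621.0, -73.5, 120.1]
tool_rot: [[0.157, 0.988, 0.003], [0.988, -0.157, -0.0], [0.0, 0.003, -1.0]]
force: [0.9, -0.6, 0.6]
gripper_width: 42.9
```

```bash
python3 d.py 620.6 -76 116 81; python3 - <<'E'
from h import *
for n in("top","side"):
    p=arm.get_image(n); V=np.array(p["view"]); c=V@np.r_[arm.observe()["tool_pos"],1]; u=p["cx"]+p["fx"]*c[0]/-c[2]; v=p["cy"]-p["fy"]*c[1]/-c[2]
    u,v=int(u),int(v); print(n,u,v); cv2.imwrite(f"pics/c_{n}.png",cv2.resize(p["image"][v-45:v+45,u-60:u+60],None,fx=5,fy=5,interpolation=2))
a,b=[cv2.imread(f"pics/c_{n}.png") for n in("top","side")]
cv2.imwrite("pics/c.png",cv2.resize(np.hstack([a,b]),(800,300)))
E
```

```text
turn [ 0.2 -0.  -0. ] shift after turn [-2.5 -0.   4.1] before [-2.5 -0.   4.1]
t 6.25 pos [621.  -73.5 120.1] q [-0.2  0.4  1.2  0.   1.5 -1.6] F [ 0.9 -0.6  0.6] w 42.92134179078921
top 278 171
side 300 166
```

View pics/c.png

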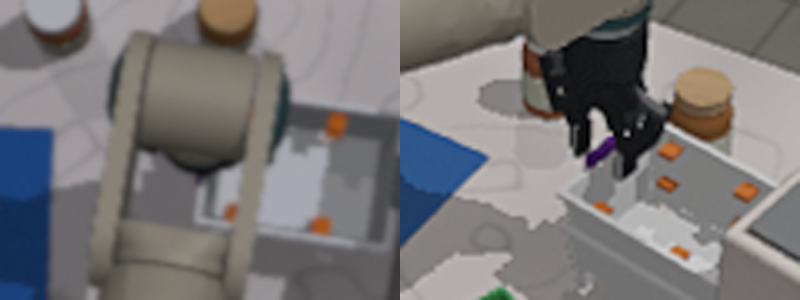

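The side view shows the fingers straddling the purple tab at (600,150). Lowering 4 mm and closing.

jog_arm(moves=[[[0,0,0],[-2,0,4],0],[[0,0,0],[0,0,0],0.6],[[0,0,0],[0,0,0],0.8],[[0,0,0],[0,0,0],1],[[0,0,0],[0,0,0],1],[[0,0,0],[0,0,0],1]], newtons=80)

```text
clock: 7.1
tool_pos: [620.2, -75.9, 115.9]
tool_rot: [[0.157, 0.988, 0.001], [0.988, -0.157, -0.001], [-0.001, 0.001, -1.0]]
force: [-2.1, 0.7, 7.2]
gripper_width: 11.2
```

```bash
python3 d.py 620.6 -76 116 81
```

```text
turn [ 0.1  0.1 -0. ] shift after turn [-0.   0.4 -0.1] before [-0.   0.4 -0.1]
t 7.1 pos [620.2 -75.9 115.9] q [-0.2  0.4  1.3 -0.   1.5 -1.6] F [-2.1  0.7  7.2] w 11.151008993774154
```

jog_arm(moves=[[[0,0,0],[0,0,0],1],[[0,0,0],[0,0,0],1],[[0,0,0],[0,0,-5],1],[[0,0,0],[0,0,-5],1],[[0,0,0],[0,0,-5],1],[[0,0,0],[0,0,0],1]], newtons=100)

```text
clock: 7.85
tool_pos: [620.1, -75.5, 129.6]
tool_rot: [[0.157, 0.988, 0.001], [0.988, -0.157, 0.0], [0.0, 0.001, -1.0]]
force: [0.7, -0.4, -1.7]
gripper_width: 10.3
```

```bash
python3 d.py 620.6 -76 131 81; python3 - <<'E'
from h import *
p=arm.get_image("side"); cv2.imwrite("pics/d.png",cv2.resize(p["image"][100:240,230:440],None,fx=3.8,fy=3.8,interpolation=2))
E
```

```text
turn [ 0. -0. -0.] shift after turn [-0.4  0.5 -1.4] before [-0.4  0.5 -1.4]
t 7.85 pos [620.1 -75.5 129.6] q [-0.2  0.4  1.2  0.   1.5 -1.6] F [ 0.7 -0.4 -1.7] w 10.289332261955163
```

View pics/d.png

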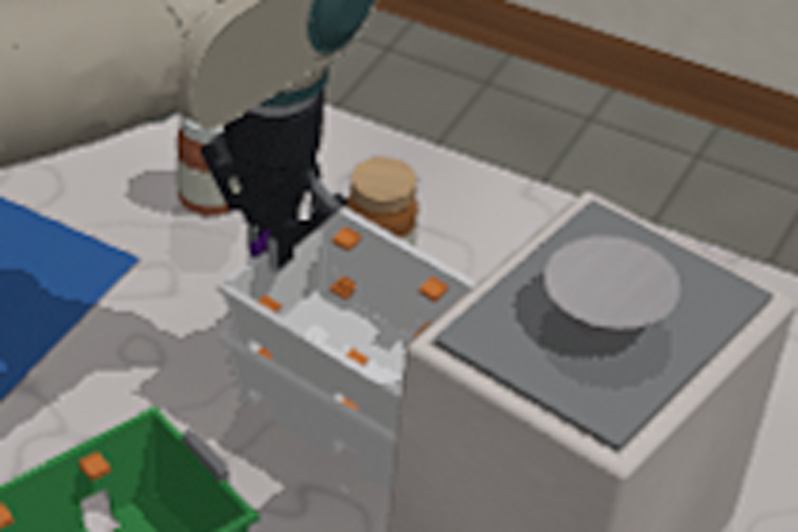

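The tray came out level and alone: the force is about its weight and the lower tray's wall is visible below it. Lifting further and carrying it to the mat.

jog_arm(moves=[[[0,0,0],[0,0,-15],1],[[0,0,0],[0,0,-25],1],[[0,0,0],[0,0,-25],1],[[0,0,0],[0,0,-25],1],[[0,0,0],[0,0,-10],1],[[0,0,0],[15,-5,0],1],[[0,0,0],[25,-8,0],1],[[0,0,0],[30,-9,0],1]])

```text
clock: 8.9
tool_pos: [608.4, -1.5, 227.6]
tool_rot: [[0.157, 0.988, -0.003], [0.988, -0.157, 0.001], [0.0, -0.003, -1.0]]
force: [-0.2, 0.1, -2.9]
gripper_width: 9.8
```

jog_arm(moves=[[[0,0,0],[40,-12,0],1],[[0,0,0],[45,-13,0],1],[[0,0,0],[45,-13,0],1],[[0,0,0],[45,-13,0],1],[[0,0,0],[45,-13,0],1],[[0,0,0],[40,-12,0],1],[[0,0,0],[25,-7,0],1],[[0,0,0],[8,-3,0],1]])

```text
clock: 9.9
tool_pos: [568.8, 301.9, 227.7]
tool_rot: [[0.154, 0.988, -0.002], [0.988, -0.154, -0.001], [-0.001, -0.002, -1.0]]
force: [-0.7, -0.2, -2.4]
gripper_width: 10.3
```

```bash
python3 d.py 570 300 79 81; python3 - <<'E'
from m import *
p=measure("side",[("tray_low",(605,-170,0)),("low_purple",(620,-76,0)),("tray_top",(555,206,0)),("top_grey",(540,112,0)),("mat",(555,206,0))],2)
cv2.imwrite("pics/e.png",cv2.resize(p["image"][50:260,130:410],None,fx=2.8,fy=2.8,interpolation=2))
p=measure("top",[("tray_low",(605,-170,0)),("low_purple",(620,-76,0)),("tray_top",(555,206,0)),("top_grey",(540,112,0))],2)
E
```

```text
turn [-0.1  0.1  0.1] shift after turn [ -1.7   1.5 148.7] before [ -1.5   1.8 148.7]
t 9.9 pos [568.8 301.9 227.7] q [ 0.4  0.4  1.   0.   1.7 -1. ] F [-0.7 -0.2 -2.4] w 10.311958382532449
side tray_low 2 [ 603.2 -172.3    1.7] [1.3 0.9 1.5]
side low_purple 2 [622.7 -77.8  77.3] [1.8 0.9 0.8]
side tray_top 2 [557.  206.7 152.8] [0.8 0.4 1.7]
side top_grey 2 [541.7 114.6 225.9] [0.1 1.4 1.3]
side mat 2 [555.5 205.7   5.4] [1.5 0.7 2. ]
top tray_low 1 [ 609.7 -172.3    1.3] [0. 0. 0.]
top low_purple 2 [622.7 -72.6  83.5] [1.  0.6 0.3]
top tray_top 2 [555.8 210.  149.4] [1.2 0.2 0.9]
top top_grey 1 [542.9 113.1 222.8] [0. 0. 0.]
```

View pics/e.png

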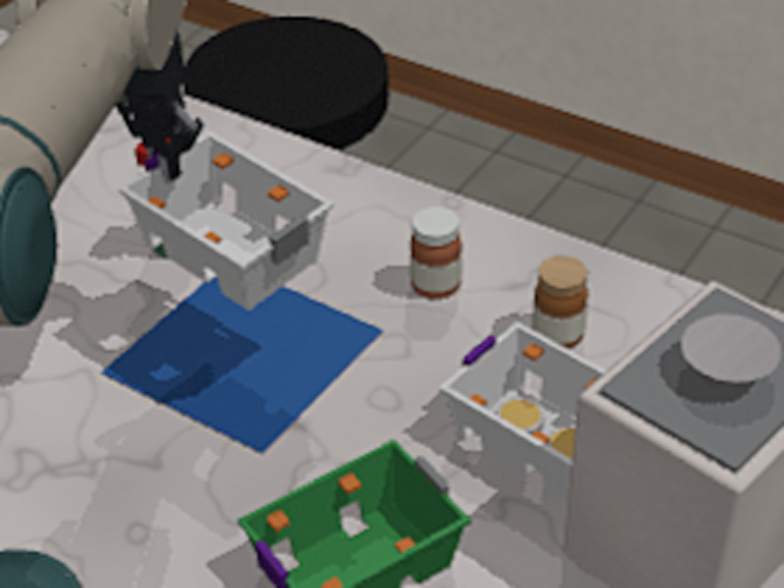

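The tray hangs level above the mat and the lower tray stands clear with its tins showing. Lowering it.

jog_arm(moves=[[[0,0,0],[-1,1,20],1],[[0,0,0],[0,0,30],1],[[0,0,0],[0,0,30],1],[[0,0,0],[0,0,30],1],[[0,0,0],[0,0,20],1],[[0,0,0],[0,0,10],1],[[0,0,0],[0,0,4],1],[[0,0,0],[0,0,0],1]])

```text
clock: 12.0
tool_pos: [571.4, 298.9, 86.1]
tool_rot: [[0.157, 0.988, 0.001], [0.988, -0.157, 0.001], [0.001, 0.001, -1.0]]
force: [-0.4, 0.0, -1.4]
gripper_width: 10.1
```

jog_arm(moves=[[[0,0,0],[0,0,1],1],[[0,0,0],[0,0,1],1],[[0,0,0],[0,0,1],1],[[0,0,0],[0,0,0],1]])

```text
clock: 12.5
tool_pos: [571.3, 299.0, 82.9]
tool_rot: [[0.157, 0.988, 0.001], [0.988, -0.157, 0.001], [0.001, 0.001, -1.0]]
force: [0.7, 1.2, 0.2]
gripper_width: 10.5
```

jog_arm(moves=[[[0,0,0],[0,0,1],1],[[0,0,0],[0,0,0],1]])

```text
clock: 12.75
tool_pos: [571.4, 299.2, 82.2]
tool_rot: [[0.156, 0.988, 0.001], [0.988, -0.156, 0.001], [0.001, 0.001, -1.0]]
force: [0.1, 3.3, 2.8]
gripper_width: 10.4
```

jog_arm(moves=[[[0,0,0],[0,0,1],1],[[0,0,0],[0,0,0],1]])

```text
clock: 13.0
tool_pos: [571.4, 299.3, 81.5]
tool_rot: [[0.156, 0.988, 0.002], [0.988, -0.156, 0.001], [0.001, 0.002, -1.0]]
force: [0.4, 4.9, 7.1]
gripper_width: 10.2
```

jog_arm(moves=[[[0,0,0],[0,0,1],1],[[0,0,0],[0,0,0],1]])

```text
clock: 13.25
tool_pos: [571.6, 299.5, 81.0]
tool_rot: [[0.156, 0.988, 0.002], [0.988, -0.156, 0.001], [0.002, 0.002, -1.0]]
force: [-0.3, 4.3, 8.4]
gripper_width: 10.2
```

jog_arm(moves=[[[0,0,0],[0,0,1],1],[[0,0,0],[0,0,0],0.6],[[0,0,0],[0,0,0],0.3],[[0,0,0],[0,0,0],0.1],[[0,0,0],[0,0,0],0],[[0,0,0],[0,0,0],0],[[0,0,0],[0,0,0],0]])

```text
clock: 14.12
tool_pos: [571.0, 298.8, 78.3]
tool_rot: [[0.157, 0.988, 0.0], [0.988, -0.157, 0.0], [0.0, 0.0, -1.0]]
force: [-0.1, 0.3, -0.8]
gripper_width: 42.9
```

jog_arm(moves=[[[0,0,0],[0,0,-20],0],[[0,0,0],[0,0,-30],0],[[0,0,0],[0,0,-40],0],[[0,0,0],[-40,0,-10],0],[[0,0,0],[-50,0,0],0],[[0,0,0],[-50,0,0],0],[[0,0,0],[-40,0,0],0],[[0,0,0],[-10,0,0],0]])

```text
clock: 15.12
tool_pos: [541.4, 109.3, 180.2]
tool_rot: [[0.159, 0.987, 0.002], [0.987, -0.159, 0.0], [0.001, 0.002, -1.0]]
force: [0.4, -0.4, 0.3]
gripper_width: 42.9
```

```bash
cat > f.py <<'E'
from m import *
for n in("side","top"):
    p=measure(n,[("tray_top",(555,206,0)),("top_grey",(540,112,0)),("top_purple",(570,300,0)),("low_purple",(620,-76,0))],3)
    if n=="side": cv2.imwrite("pics/f.png",cv2.resize(p["image"][50:260,130:410],None,fx=2.8,fy=2.8,interpolation=2))
    W=cloud(p); x,y,z=W[...,0],W[...,1],W[...,2]
    hsv=cv2.cvtColor(p["image"],cv2.COLOR_BGR2HSV)
    for c in((570,300),(620,-76)):
        k=(hsv[...,0]>125)&(hsv[...,0]<150)&(hsv[...,1]>80)&(abs(x-c[0])<50)&(abs(y-c[1])<40)
        if k.any(): print(n,"purple",c,k.sum(),np.nanmean(W[k],0),np.nanmin(W[k],0),np.nanmax(W[k],0))
E
python3 d.py 540 112 180 81; python3 f.py
```

```text
turn [ 0.1 -0.  -0.2] shift after turn [ 2.4 -1.8  0.2] before [ 2.4 -1.8  0.2]
t 15.125 pos [541.4 109.3 180.2] q [ 0.1  0.2  1.4 -0.   1.6 -1.3] F [ 0.4 -0.4  0.3] w 42.88276366733749
side tray_top 3 [557.9 203.2   4.1] [1.7 1.1 1.3]
side top_grey 3 [543.1 113.1  82.5] [1.  1.  1.4]
side top_purple 3 [574.1 302.   81.7] [0.6 1.9 0.6]
side low_purple 3 [624.3 -77.5  78.9] [1.4 0.6 1.7]
side purple (570, 300) 41 [569.8 297.4  92.3] [545.1 290.4  84.1] [596.5 305.6  99.5]
side purple (620, -76) 42 [618.1 -79.   89.9] [595.5 -86.4  85.3] [644.  -72.   95.1]
top tray_top 3 [557.1 209.1   4.2] [0.4 1.5 0.5]
top top_grey 3 [545.1 115.2  77.4] [0.9 0.6 0.7]
top top_purple 3 [571.8 299.8  81.2] [1.  1.2 1.8]
top low_purple 3 [621.4 -73.   82.3] [0.2 0.8 1.4]
top purple (570, 300) 45 [572.8 300.4  92.6] [552.  294.2  80.6] [595.  306.5  99.2]
top purple (620, -76) 42 [620.2 -75.4  90.4] [598.  -82.4  81.5] [641.4 -68.7  95.2]
```

View pics/f.png

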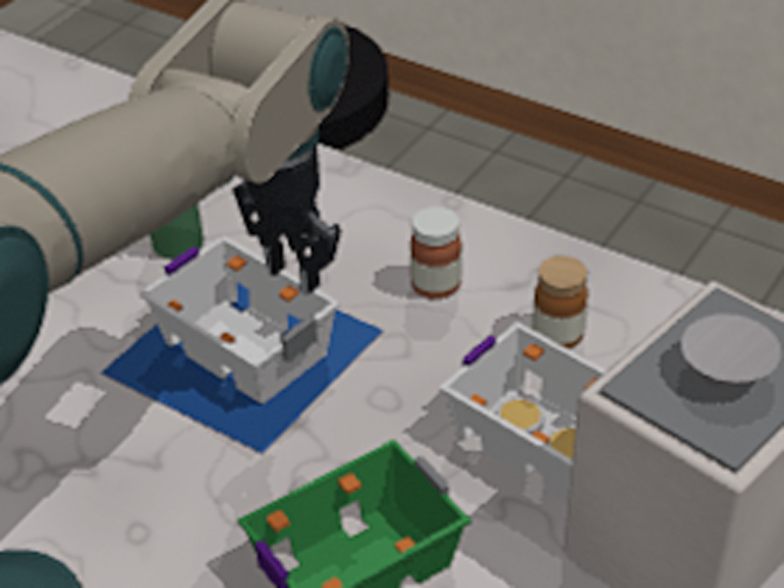

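The tray stands upright on the mat, with the purple tab at (182,260) and the grey tab at (300,340). It is let go, and the lower tray is unmoved. Now the grey tab.

jog_arm(moves=[[[0,0,0],[3,0,30],0],[[0,0,0],[0,0,35],0],[[0,0,0],[0,0,25],0],[[0,0,0],[0,0,11],0],[[0,0,0],[0,0,0],0],[[0,0,0],[0,0,0],0]])

```text
clock: 17.38
tool_pos: [542.5, 114.2, 78.7]
tool_rot: [[0.157, 0.988, 0.002], [0.988, -0.157, 0.0], [0.001, 0.002, -1.0]]
force: [0.3, 0.3, -0.0]
gripper_width: 42.9
```

```bash
python3 d.py 542.3 112.2 79 81
```

```text
turn [ 0.1 -0.  -0. ] shift after turn [-2.   0.1 -0.3] before [-2.   0.1 -0.3]
t 17.375 pos [542.5 114.2  78.7] q [ 0.1  0.2  1.5  0.   1.4 -1.3] F [ 0.3  0.3 -0. ] w 42.923347267251756
```

jog_arm(moves=[[[0,0,0],[-2,0,0],0],[[0,0,0],[0,0,0],0.6],[[0,0,0],[0,0,0],0.8],[[0,0,0],[0,0,0],1],[[0,0,0],[0,0,0],1],[[0,0,0],[0,0,0],1],[[0,0,0],[0,0,0],1],[[0,0,0],[0,0,0],1]], newtons=100)

```text
clock: 18.38
tool_pos: [542.5, 112.4, 79.6]
tool_rot: [[0.157, 0.988, 0.003], [0.988, -0.157, 0.002], [0.002, 0.003, -1.0]]
force: [-1.8, -2.3, 9.3]
gripper_width: 11.0
```

jog_arm(moves=[[[0,0,0],[0,0,-3],1],[[0,0,0],[0,0,-5],1],[[0,0,0],[0,0,-20],1],[[0,0,0],[0,0,-30],1],[[0,0,0],[0,0,-30],1],[[0,0,0],[0,0,-12],1],[[0,0,0],[0,0,0],1]])

```text
clock: 19.25
tool_pos: [541.4, 111.9, 177.2]
tool_rot: [[0.157, 0.988, 0.0], [0.988, -0.157, -0.0], [-0.0, 0.0, -1.0]]
force: [0.3, 0.0, -2.4]
gripper_width: 10.1
```

```bash
python3 d.py 542.3 112.2 300 81
```

```text
turn [ 0.  0. -0.] shift after turn [   0.4    0.8 -122.8] before [   0.4    0.9 -122.8]
t 19.25 pos [541.4 111.9 177.2] q [ 0.1  0.2  1.4 -0.   1.6 -1.3] F [ 0.3  0.  -2.4] w 10.055418402132624
```

jog_arm(moves=[[[0,0,0],[0,0,-20],1],[[0,0,0],[0,0,-30],1],[[0,0,0],[0,0,-30],1],[[0,0,0],[0,0,-30],1],[[0,0,0],[0,0,-13],1],[[0,0,4],[0,0,0],1],[[0,0,7],[0,0,0],1],[[0,0,9],[0,0,0],1]])

```text
clock: 20.25
tool_pos: [541.1, 112.0, 297.9]
tool_rot: [[0.489, 0.872, -0.004], [0.872, -0.489, -0.001], [-0.002, -0.003, -1.0]]
force: [0.4, 0.2, -2.3]
gripper_width: 10.0
```

jog_arm(moves=[[[0,0,10],[0,0,0],1],[[0,0,10],[0,0,0],1],[[0,0,10],[0,0,0],1],[[0,0,10],[0,0,0],1],[[0,0,10],[0,0,0],1],[[0,0,10],[0,0,0],1],[[0,0,10],[0,0,0],1],[[0,0,10],[0,0,0],1]])

```text
clock: 21.25
tool_pos: [541.0, 112.1, 297.9]
tool_rot: [[0.944, -0.331, -0.004], [-0.331, -0.944, -0.0], [-0.004, 0.001, -1.0]]
force: [0.2, -0.2, -2.6]
gripper_width: 10.1
```

jog_arm(moves=[[[0,0,10],[0,0,0],1],[[0,0,10],[0,0,0],1],[[0,0,10],[0,0,0],1],[[0,0,10],[0,0,0],1],[[0,0,10],[0,0,0],1],[[0,0,10],[0,0,0],1],[[0,0,10],[0,0,0],1],[[0,0,10],[0,0,0],1]])

```text
clock: 22.25
tool_pos: [541.1, 112.1, 298.0]
tool_rot: [[-0.162, -0.987, -0.003], [-0.987, 0.162, -0.0], [0.001, 0.003, -1.0]]
force: [-0.0, -0.2, -3.2]
gripper_width: 9.8
```

```bash
python3 d.py 620.3 -75.9 215 -99
```

```text
turn [ 0.2 -0.  -0.3] shift after turn [ 173.3 -107.6   83. ] before [ 172.6 -108.9   82.8]
t 22.25 pos [541.1 112.1 298. ] q [0.1 0.1 1.2 0.  1.8 1.9] F [-0.  -0.2 -3.2] w 9.789352906887911
```

jog_arm(moves=[[[0,0,0],[20,-12,0],1],[[0,0,0],[35,-22,0],1],[[0,0,0],[40,-25,0],1],[[0,0,0],[40,-25,0],1],[[0,0,0],[25,-16,20],1],[[0,0,0],[13,-7,30],1],[[0,0,0],[0,0,30],1],[[0,0,0],[0,0,0],1]])

```text
clock: 23.25
tool_pos: [618.3, -75.3, 215.1]
tool_rot: [[-0.157, -0.988, -0.009], [-0.988, 0.157, 0.002], [-0.001, 0.009, -1.0]]
force: [0.6, 0.6, -1.7]
gripper_width: 10.0
```

jog_arm(moves=[[[0,0,0],[0,0,10],1],[[0,0,0],[0,0,0],1],[[0,0,0],[0,0,0],1]])

```text
clock: 23.62
tool_pos: [620.2, -75.4, 211.3]
tool_rot: [[-0.156, -0.988, 0.002], [-0.988, 0.156, -0.0], [-0.0, -0.002, -1.0]]
force: [-0.1, 0.2, -1.9]
gripper_width: 10.0
```

```bash
cat > g.py <<'E'
from m import *
for n in("side","top"):
    p=measure(n,[("tray_top",(605,-170,0)),("top_grey",(620,-76,0)),("top_purple",(590,-264,0)),("low_purple",(620,-76,0)),("tray_low",(605,-170,0))],3)
    if n=="side": A=p["image"][90:240,230:430]
    else: B=p["image"][90:240,230:430]
cv2.imwrite("pics/g.png",cv2.resize(np.vstack([A,B]),(800,600)) if 0 else cv2.resize(np.hstack([A,B]),(800,300),interpolation=2))
E
python3 d.py 620.3 -75.9 150 -99; python3 g.py
```

```text
turn [-0.1  0.   0. ] shift after turn [ 0.5 -0.1 61.3] before [ 0.5 -0.  61.3]
t 23.625 pos [620.2 -75.4 211.3] q [-0.2  0.3  1.1  0.   1.6  1.6] F [-0.1  0.2 -1.9] w 10.03347861834437
side tray_top 3 [ 605.3 -168.6  133.8] [0.6 0.6 1.9]
side top_grey 3 [618.4 -76.2 215.9] [1.5 1.  1.2]
side top_purple 3 [ 588.3 -262.   205.1] [0.9 1.8 1.3]
side low_purple 3 [622.2 -76.6  78.3] [1.5 0.4 0.7]
side tray_low 3 [ 602.5 -172.5    0.2] [1.1 0.4 2.2]
top tray_top 3 [ 604.4 -164.8  131.4] [0.5 0.9 0.8]
top top_grey 3 [618.6 -74.8 209.6] [1.4 0.8 1.1]
top top_purple 3 [ 587.  -262.8  204.9] [1.2 1.5 0.5]
top tray_low 3 [ 610.7 -174.8    1.8] [1.4 1.4 1.6]
```

View pics/g.png

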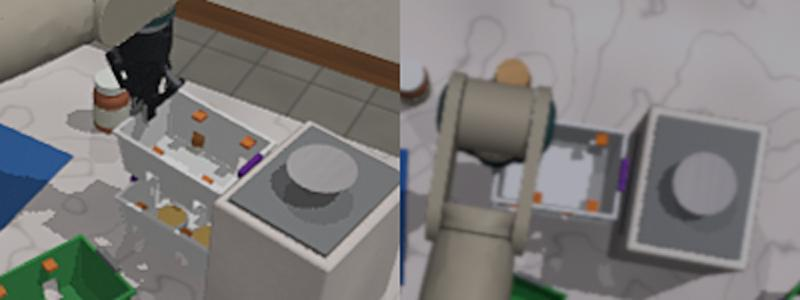

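Side and top views show the tray over the lower one, grey end at the gripper and purple at the analyser. By the networks it sits about 3 mm toward −x and sags about 2° at the far end. I'll correct both, then lower.

jog_arm(moves=[[[0,1.5,0],[1,-3,0],1],[[0,0,0],[0,0,15],1],[[0,0,0],[0,0,15],1],[[0,0,0],[0,0,10],1],[[0,0,0],[0,0,0],1],[[0,0,0],[0,0,0],1]])

```text
clock: 26.18
tool_pos: [622.8, -78.1, 170.8]
tool_rot: [[-0.157, -0.988, -0.003], [-0.987, 0.157, -0.026], [0.026, -0.001, -1.0]]
force: [1.1, -0.2, -0.6]
gripper_width: 10.3
```

```bash
python3 d.py 623.2 -77 150 -99; python3 g.py
```

```text
turn [-0.  -1.5 -0. ] shift after turn [-1.2 -0.2 20.8] before [-1.7 -0.2 20.8]
t 26.175 pos [622.8 -78.1 170.8] q [-0.2  0.4  1.2 -0.   1.6  1.6] F [ 1.1 -0.2 -0.6] w 10.276647464112683
side tray_top 3 [ 605.4 -173.4   95. ] [0.7 1.8 1.5]
side top_grey 3 [620.1 -77.  175.2] [1.8 0.1 1.2]
side top_purple 3 [ 592.7 -263.6  169.8] [1.2 0.7 1.1]
side low_purple 3 [623.  -76.8  78. ] [1.1 1.8 1.3]
side tray_low 3 [ 600.7 -170.8    3. ] [1.2 0.2 1.4]
top tray_top 3 [ 606.  -170.4   94.6] [0.8 0.7 2.2]
top top_grey 3 [620.8 -76.8 170.3] [1.6 0.9 1.6]
top top_purple 3 [ 590.7 -264.7  169.3] [1.8 0.4 2.1]
top low_purple 1 [622.6 -77.9 168.6] [0. 0. 0.]
top tray_low 3 [ 610.9 -173.6    0.8] [1.  0.7 1.4]
```

View pics/g.png

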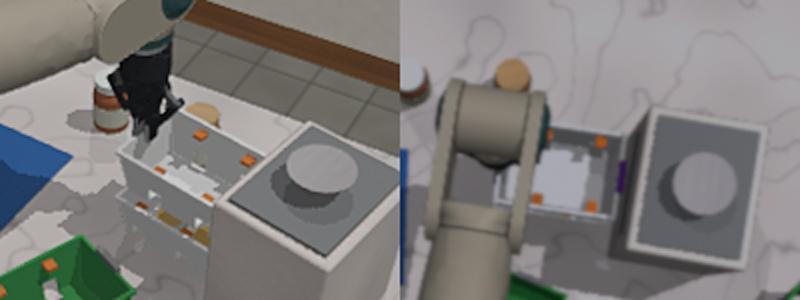

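Alignment now matches the initial nested pose within about 1.5 mm. Lowering.

jog_arm(moves=[[[0,0,0],[-1,0,6],1],[[0,0,0],[0,0,6],1],[[0,0,0],[0,0,4],1],[[0,0,0],[0,0,2],1],[[0,0,0],[0,0,0],1]])

```text
clock: 28.6
tool_pos: [622.6, -77.5, 152.1]
tool_rot: [[-0.157, -0.988, -0.004], [-0.987, 0.157, -0.026], [0.026, 0.0, -1.0]]
force: [0.3, -0.0, -2.1]
gripper_width: 9.8
```

jog_arm(moves=[[[0,0,0],[0,0,1],1],[[0,0,0],[0,0,1],1],[[0,0,0],[0,0,0],1]])

```text
clock: 28.98
tool_pos: [622.7, -77.5, 150.2]
tool_rot: [[-0.157, -0.988, -0.004], [-0.987, 0.157, -0.026], [0.026, 0.0, -1.0]]
force: [-0.1, -0.3, -1.6]
gripper_width: 10.2
```

jog_arm(moves=[[[0,0,0],[0,0,1],1],[[0,0,0],[0,0,0],1]])

```text
clock: 29.22
tool_pos: [622.6, -77.6, 149.2]
tool_rot: [[-0.157, -0.988, -0.004], [-0.987, 0.157, -0.026], [0.026, 0.0, -1.0]]
force: [-0.8, 1.1, -1.0]
gripper_width: 10.3
```

jog_arm(moves=[[[0,0,0],[0,0,1],1],[[0,0,0],[0,0,0],1]])

```text
clock: 29.48
tool_pos: [622.6, -77.6, 148.2]
tool_rot: [[-0.157, -0.988, -0.004], [-0.987, 0.157, -0.026], [0.026, 0.0, -1.0]]
force: [0.5, 1.1, -2.3]
gripper_width: 10.0
```

jog_arm(moves=[[[0,0,0],[0,0,1],1],[[0,0,0],[0,0,0],1]])

```text
clock: 29.72
tool_pos: [622.6, -77.6, 147.2]
tool_rot: [[-0.157, -0.988, -0.004], [-0.987, 0.157, -0.026], [0.026, 0.0, -1.0]]
force: [-0.7, 0.1, -2.1]
gripper_width: 10.0
```

jog_arm(moves=[[[0,0,0],[0,0,1],1],[[0,0,0],[0,0,0],1]])

```text
clock: 29.98
tool_pos: [622.8, -77.6, 146.6]
tool_rot: [[-0.157, -0.988, -0.004], [-0.987, 0.157, -0.026], [0.026, -0.001, -1.0]]
force: [0.6, 0.2, -0.5]
gripper_width: 10.2
```

jog_arm(moves=[[[0,0,0],[0,0,1],1],[[0,0,0],[0,0,0],1]])

```text
clock: 30.22
tool_pos: [622.9, -77.5, 146.0]
tool_rot: [[-0.156, -0.988, -0.003], [-0.987, 0.156, -0.026], [0.026, -0.001, -1.0]]
force: [-0.1, 2.9, 2.7]
gripper_width: 10.1
```

jog_arm(moves=[[[0,0,0],[0,0,1],1],[[0,0,0],[0,0,0],1]])

```text
clock: 30.48
tool_pos: [623.1, -77.5, 145.6]
tool_rot: [[-0.156, -0.988, -0.002], [-0.987, 0.156, -0.026], [0.026, -0.002, -1.0]]
force: [-0.7, 4.1, 6.6]
gripper_width: 10.2
```

```bash
python3 d.py 623.2 -77 146 -99; python3 g.py
```

```text
turn [-0.1 -1.5  0. ] shift after turn [-0.5 -0.  -0.4] before [-0.5 -0.  -0.5]
t 30.475 pos [623.1 -77.5 145.6] q [-0.2  0.4  1.2 -0.   1.5  1.6] F [-0.7  4.1  6.6] w 10.176777655247896
side tray_top 3 [ 604.7 -173.3   73.2] [2.6 0.2 0.3]
side top_grey 3 [621.4 -77.  150.3] [0.9 0.8 1.4]
side top_purple 2 [ 591.4 -263.7  147.6] [1.  1.2 1.5]
side low_purple 3 [621.2 -76.7  77.6] [0.9 0.8 0.8]
side tray_low 3 [ 602.7 -171.1    2.6] [1.2 1.  0.9]
top tray_top 3 [ 606.3 -169.5   70.7] [1.1 1.2 0.3]
top top_grey 3 [622.9 -77.1 146.1] [2.  0.6 1.3]
top top_purple 3 [ 589.9 -265.1  148.9] [1.1 0.7 0.9]
top tray_low 3 [ 610.8 -171.6    3.1] [1.  1.6 0.6]
```

View pics/g.png

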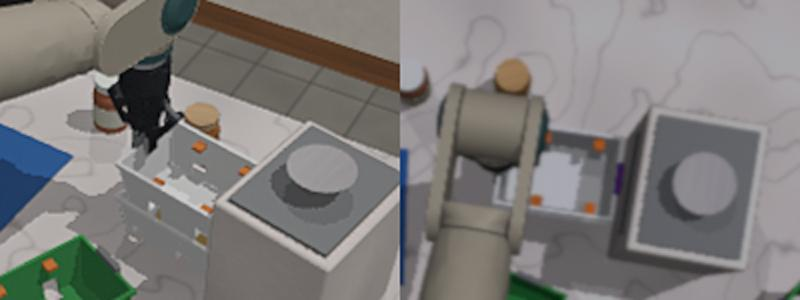

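The networks put the tray at 71–73 mm, level and aligned, and the force shows it resting. Releasing gently.

jog_arm(moves=[[[0,0,0],[0,0,0.5],1],[[0,0,0],[0,0,0],0.6],[[0,0,0],[0,0,0],0.3],[[0,0,0],[0,0,0],0.1],[[0,0,0],[0,0,0],0],[[0,0,0],[0,0,0],0],[[0,0,0],[0,0,0],0]])

```text
clock: 33.15
tool_pos: [622.7, -77.7, 143.8]
tool_rot: [[-0.157, -0.988, -0.004], [-0.987, 0.157, -0.026], [0.026, -0.0, -1.0]]
force: [0.2, -0.5, 0.5]
gripper_width: 42.5
```

jog_arm(moves=[[[0,-1.5,0],[0,0,-15],0],[[0,0,0],[0,0,-30],0],[[0,0,0],[0,0,-40],0],[[0,0,0],[-40,0,-30],0],[[0,0,0],[-50,0,0],0],[[0,0,0],[-50,0,0],0],[[0,0,0],[-50,0,0],0],[[0,0,0],[-20,0,0],0]])

```text
clock: 34.15
tool_pos: [655.6, 132.6, 259.9]
tool_rot: [[-0.154, -0.988, 0.001], [-0.988, 0.154, 0.001], [-0.001, -0.001, -1.0]]
force: [0.5, -0.7, -0.7]
gripper_width: 42.9
```

```bash
python3 d.py 623.2 -77 146 -99; python3 g.py; python3 - <<'E'
from m import *
p=arm.get_image("side"); cv2.imwrite("pics/z.png",cv2.resize(p["image"][60:270,180:460],None,fx=2.8,fy=2.8,interpolation=2))
for n in("side","top"):
    p=arm.get_image(n)
    for t in("jar_a","spray"): print(n,t,[w(r["centre"],p) for r in arm.tip_of(t,p)[:2]])
E
```

```text
turn [-0.   0.1  0.1] shift after turn [212.1  -0.8 113.9] before [212.3  -0.2 113.6]
t 34.15 pos [655.6 132.6 259.9] q [0.1 0.5 0.9 0.  1.8 1.9] F [ 0.5 -0.7 -0.7] w 42.86022014475272
side tray_top 3 [ 604.9 -170.9   71.9] [0.1 1.2 0.5]
side top_grey 3 [621.9 -77.8 151.4] [1.3 0.5 0.8]
side top_purple 3 [ 591.7 -264.3  147.8] [0.8 0.4 0.2]
side low_purple 3 [621.9 -78.3  77.7] [2.1 1.2 0.7]
side tray_low 3 [ 602.2 -171.2    1.9] [1.3 2.2 2.7]
top tray_top 3 [ 605.5 -169.6   68.8] [0.7 2.1 1.3]
top top_grey 3 [622.8 -75.5 145.2] [0.8 0.2 1.6]
top top_purple 3 [ 590.9 -264.6  147.8] [1.3 1.7 2.5]
top tray_low 3 [ 610.9 -172.7    1.3] [1.6 1.4 0.2]
side jar_a [array([772.1,  70.9,  -0. ]), array([ 773.1, -100.9,    2.8])]
side spray [array([673.4, 404.6,   1.6])]
top jar_a [array([774. ,  72.2,   0.9]), array([773.6, -99.2,   1.2])]
top spray [array([673.9, 401.5,   1. ])]
```

View pics/z.png

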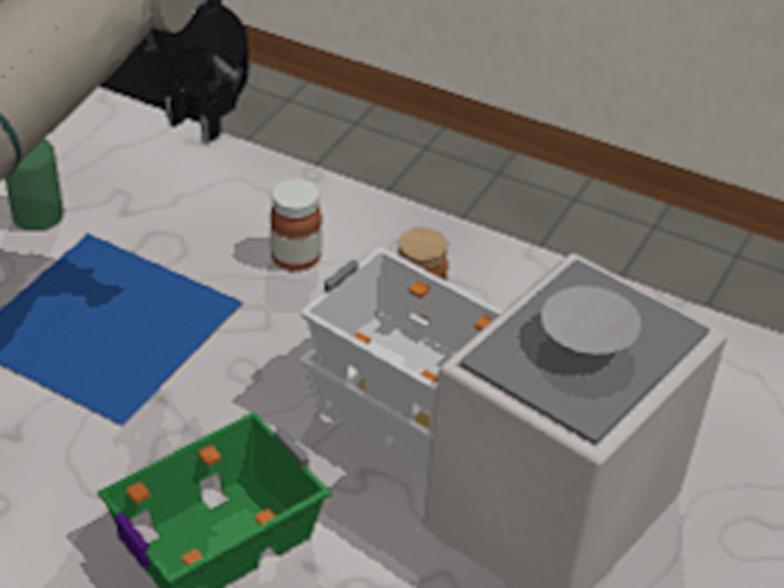

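The upper tray stands level on the lower one at about 70 mm, with its grey tab at (342,275) over the purple end. The gripper is clear, and the jars and spray bottle haven't moved. Handing in.

```bash
python3 -c "
from station import arm
print(arm.finish_job(), arm.observe()['clock'])"
```

```text
the job is handed in; nothing more can be done
the job is handed in; nothing more can be done
```

I lifted the upper tray out by its purple tab, lowered it onto the blue mat and let go. I then took it by its grey tab, turned it 180° and lowered it onto the lower tray's lugs. The job was handed in at about 34–36 s on the robot's clock, within the 61 s limit; no verdict was reported.

**Last checks before handing in:**
- **Height and tilt:** the upper tray's underside was 69–72 mm above the bench. The top camera showed it level to about 1°. The side camera's tab heights differed by 3–4 mm, which is also about 1°.
- **Position and direction:** its tabs and middle were within about 2 mm of where the nested tray stood. The grey tab is over the lower tray's purple one.
- **Surroundings:** the lower tray's purple tab had not moved beyond measuring scatter. The jars and the spray bottle were within a few millimetres of where they started, and the gripper was open and well clear.
- **Disagreement:** the two cameras differed by about 9 mm on the hidden middle of the lower tray, so I relied on its purple tab and the starting pose instead.

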